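Swap the open drawer of the painter's chest

TASK

A narrow drawer of the low wooden chest on the painting table was left pulled out, and the chest's interlock lets only one drawer be open at a time. Push that drawer fully home, then pull the chest's widest drawer open by at least 6 cm, and let go of it.

Things in the scene. Friction and masses are not known exactly. Their poses are not given: they have to be found in the camera images.
- handle_left (a point): middle of the left drawer's level brass bar handle: 60 mm long, 10 mm thick, centreline 45 mm out from the drawer front (40 mm free gap behind it), 88 mm above the table, 27 mm below the chest's top; an 8 mm post at each end. Axes, those of the chest: x from the front into the chest (the way to push it shut), y along the bar to the left, z up. The drawer is 92 mm wide and starts pulled out
- handle_wide (a point): middle of the wide drawer's bar handle: 90 mm long, otherwise as the left one (10 mm thick, 45 mm out from the front, 88 mm above the table, same axes; the drawer opens to -x). This drawer is 140 mm wide, the rightmost of the three seen from the robot, and starts shut. The middle drawer (92 mm, with a 60 mm handle) is shut and not needed
- drawer_left (a joint): how far the left drawer is pulled out, in m: 0 fully home (hard stop), 0.10 outer stop; starts at 0.045 to 0.08. Drag about 2 N; it stays where it is left. The chest is a fixed wooden box, 220 mm deep, 364 wide, 115 high, fronts towards the robot, turned up to 12 degrees; its three drawers lie side by side in one row
- drawer_wide (a joint): how far the wide drawer is pulled out, in m: 0 fully home, 0.10 outer stop; drag about 2 N, stays where it is left. While another drawer is open the interlock stops it after about 5 mm of play; it is free once the others are home

How it is judged:
By the outcome, as a careful person would: the job done as asked, in the order asked, and still so for the second after the job is handed in, with the robot touching nothing.
It also fails if it takes over 38 s, if anything falls off the work surface, if the arm or the gripper's body presses on something with over 40 N, if the wrist force passes 120 N, or if a joint passes its speed limit or range.

ROBOT

A 7-joint arm with a two-finger parallel gripper is mounted at the origin on the work surface. World frame = base frame: x ahead of the robot, y to its left, z up, the work surface at z = 0. Lengths are in m, angles in rad, forces in N, time in s.
With the tool pointing down it reaches from about 0.35 to 0.775 m from the base axis. Payload 3.1 kg.
Tool frame: the origin (TCP) lies at the very end of the fingers, on their centre line; the grasp point (between the pads) lies hold_point_z behind it (hold_point_z is the distance from the TCP to the grasp point, in m); z points along the fingers, y is the direction in which the jaws open and shut (so a half turn about z gives the same grasp; the last joint's range is limited). The gripper opens to 85 mm and grips with 20 to 120 N. Pads are 22 mm wide; open, the fingers measure 114 mm over their backs; the gripper's body (76 mm by 85 mm) begins 54 mm behind the grasp point. The pads swing forward as they close: fully open they stand 13 mm farther back than shut.
Start: joints at [1.081, 0.311, 0.014, 1.512, -0.004, 1.319, -0.027], TCP at [0.238, -0.496, 0.231] pointing down, gripper open.
Joint ranges: [-2.7, 2.7], [-0.3, 1.91], [-1.27, 1.3], [0.12, 2.57], [-1.44, 4.58], [0.2, 2.03], [-3.05, 3.05]. Speed limits (rad/s): [2.79, 2.79, 3.14, 3.14, 3.14, 3.14, 3.14].

INTERFACE

Orientations are given as [roll, pitch, yaw] about the fixed x, y, z axes, in that order (R = Rz(yaw) Ry(pitch) Rx(roll)).
In Python, from bench import * gives the robot as it stands. The module is installed in compiled form; this text tells all that it offers.
- The arm moves only by the shell command python3 -m pendant 'ROWS' [FORCE]. ROWS is a JSON object of lists of equal length, an entry for each row: "dp": the shift along the tool's x, y, z in mm, a list of three; "spin": the turn about the tool's z in rad; "jaw": the finger opening in mm, from 0 to 85.4. In form: {"dp": [[tx, ty, tz], ...], "spin": [spin, ...], "jaw": [jaw, ...]}. A call has exactly 5 rows; each row is the pose to reach, as a shift and turn from the pose commanded when the call began, along the tool's axes at that moment; what a row does not reach only later rows make up. A row lasts 1/8 s, in which the tool goes at most 62.5 mm and 10.7 degrees, less where a joint would pass 70% of its speed; a pose out of reach is approached as far as the arm can. A call with a gripper value outside its range is refused whole. The fingers move at their own pace and stop on an object; FORCE is the grip in N (left out, the last holds). Time passes only in rows, so rows that repeat a pose let the fingers close, or fill a call up. It gives the time, the measured TCP pose, the force and the opening at its end, in the units of the state.
- observe(): the state, without advancing time (a new reading comes with each control period).
- snapshot(name): name is "scene" or "top"; returns a dict with "frame" (400x640x3 uint8, red, green, blue), "intrinsics" (3x3 intrinsics, pixels), "rvec" (rotation vector, rad) and "tvec" (3), from world to camera coordinates, as OpenCV has them. Camera axes: x right, y down, z forward; pixel columns grow to the right and rows downward; lengths in m; the calibration is good to about 2 mm. A picture is of the moment at which its call begins. There is no depth.
- finish_job(): hands the job in, once; it reports no verdict.
The state is a dict: "clock": time; "qpos": joint angles; "qvel": joint speeds; "tau": joint torques, N m; "eef_pos": TCP position; "eef_rot": TCP orientation; "force": force on the tool from outside, world axes, zero at the start; "wrist_torque": the same for the moment, N m; "width": opening from 0.0 (shut) to 1.0 (fully open).
Only numpy, scipy, OpenCV 4.12 (cv2) and the standard library are available. Lean on these libraries where they do the work, as an engineer would, in place of code of your own. Each camera call takes 0.05 s, during which the arm holds its last target.

## Working session

There is one attempt and no reset: what is moved stays moved. The work goes in short steps, Python scripts to look and compute and a shell command to move; the robot and the scene stay as the last step left them, time stands still between calls to the robot, and variables do not carry over. Pictures are saved under pics/ and viewed, and the job is handed in when it is done.

```bash
mkdir -p pics
python3 - <<'E'
from bench import *
import cv2
print(observe())
for n in ("scene","top"):
    s=snapshot(n); cv2.imwrite(f"pics/{n}0.png",s["frame"][:,:,::-1]); print(n,s["intrinsics"],s["rvec"],s["tvec"])
E
```

```text
{'clock': 0.0, 'qpos': array([ 1.0813254 ,  0.31171403,  0.01400646,  1.51305406, -0.00443643,
        1.31921098, -0.02718188]), 'qvel': array([ 0.0009975 , -0.0009263 ,  0.00058797, -0.0010558 , -0.00064363,
        0.0010751 , -0.00284672]), 'tau': array([-4.55036143e-04, -3.79916489e+01,  1.45493424e-01, -2.30590045e+01,
        1.21951435e-02,  1.37801919e-02, -1.88689921e-05]), 'eef_pos': array([ 0.23782457, -0.4951102 ,  0.23022871]), 'eef_rot': array([-3.13923817e+00,  6.53809852e-05,  4.47843040e-01]), 'force': array([0.29227257, 0.49642183, 0.03316457]), 'wrist_torque': array([ 0.03847859, -0.00177639,  0.0787652 ]), 'width': 1.0006793837329395}
scene [[369.39492142   0.         318.46647886]
 [  0.         369.39492142 199.49383324]
 [  0.           0.           1.        ]] [ 1.41303471  2.2157063  -0.81240533] [ 0.24883022 -0.42210487  1.1488668 ]
top [[435.33699896   0.         316.9802834 ]
 [  0.         435.33699896 193.34937006]
 [  0.           0.           1.        ]] [ 2.15799315 -2.11507286  0.08328074] [0.03342688 0.67615733 0.65995504]
```

View pics/scene0.png

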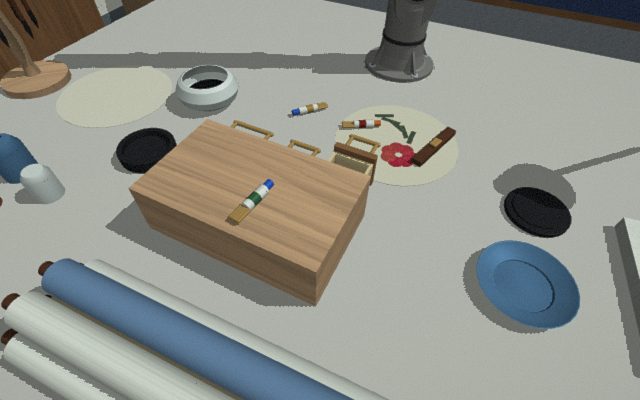

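View pics/top0.png

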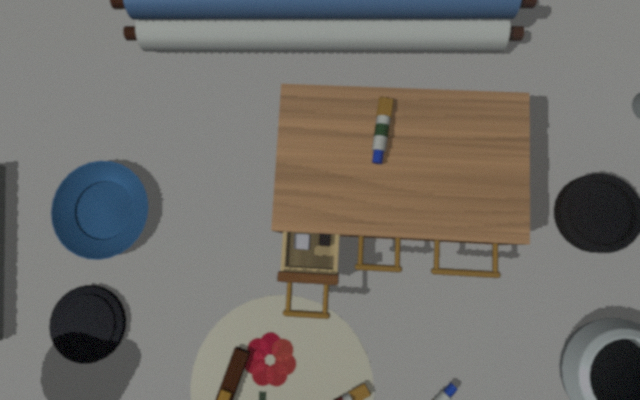

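Top view: the pulled-out left drawer's bar runs from (285,313) to (329,315). The middle bar is at about (379,267). The wide bar runs from (434,272) to (499,274). The front edge of the chest's top runs from (273,231) to (527,243).

```bash
cat > h.py <<'E'
import numpy as np, cv2
def ray(s,px,z):
    R,_=cv2.Rodrigues(np.array(s["rvec"],float)); t=np.array(s["tvec"],float).ravel()
    K=np.array(s["intrinsics"])
    c=-R.T@t; d=R.T@np.linalg.solve(K,[px[0],px[1],1.])
    return c+d*(z-c[2])/d[2]
def proj(s,P):
    return cv2.projectPoints(np.array(P,float).reshape(-1,1,3),np.array(s["rvec"],float),np.array(s["tvec"],float),np.array(s["intrinsics"]),None)[0].reshape(-1,2)
E
python3 - <<'E'
from bench import *
from h import *
s=snapshot("top"); f=s["frame"]
hsv=cv2.cvtColor(f,cv2.COLOR_RGB2HSV)
for n,(x0,y0,x1,y1) in dict(left=(275,285,340,325),mid=(350,245,410,280),wide=(425,248,510,282)).items():
    h=hsv[y0:y1,x0:x1]; m=((h[...,0]>10)&(h[...,0]<30)&(h[...,1]>110)&(h[...,2]>90)).astype(np.uint8)
    # bar rows only: rows with many px
    ys,xs=np.nonzero(m); cols=[]
    for x in np.unique(xs):
        y=ys[xs==x]; b=y.max(); 
        run=[v for v in y if v>b-7]; cols.append((x+x0,np.mean(run)+y0,len(run)))
    xs2=np.array([c[0] for c in cols]); 
    print(n,xs2.min(),xs2.max(),[ (int(c[0]),round(float(c[1]),1),c[2]) for c in cols][::6])
    pe=[ray(s,(xs2.min(),cols[0][1]),.088),ray(s,(xs2.max()+1,cols[-1][1]),.088)]
    print(np.round(pe,4),"mid",np.round((pe[0]+pe[1])/2,4),"len",np.linalg.norm(pe[0]-pe[1]))
for p in [(273,231),(527,243),(281,85),(529,94)]: print(p,np.round(ray(s,p,.115),4))
big=cv2.resize(f[220:330,260:540],None,fx=2.8,fy=2.8,interpolation=cv2.INTER_CUBIC); cv2.imwrite("pics/topz.png",big[:,:,::-1])
s=snapshot("scene");f=s["frame"]
big=cv2.resize(f[100:230,200:400],None,fx=4,fy=4,interpolation=cv2.INTER_CUBIC); cv2.imwrite("pics/scz.png",big[:,:,::-1])
E
```

```text
left 284 328 [(284, 312.5, 4), (290, 313.0, 5), (296, 313.5, 4), (302, 314.0, 5), (308, 314.0, 5), (314, 314.5, 4), (320, 315.0, 5), (326, 314.0, 7)]
[[0.4933 0.0892 0.088 ]
 [0.4909 0.0233 0.088 ]] mid [0.4921 0.0562 0.088 ] len 0.06593458664922369
mid 356 400 [(356, 266.5, 4), (362, 266.5, 6), (368, 267.0, 5), (374, 267.0, 5), (380, 267.5, 4), (386, 268.0, 5), (392, 268.0, 5), (398, 267.0, 7)]
[[ 0.5623 -0.0151  0.088 ]
 [ 0.5603 -0.0808  0.088 ]] mid [ 0.5613 -0.0479  0.088 ] len 0.06574829327947308
wide 432 498 [(432, 270.5, 2), (438, 270.5, 6), (444, 271.0, 5), (450, 271.5, 4), (456, 272.0, 5), (462, 272.5, 4), (468, 272.5, 4), (474, 273.0, 5), (480, 273.5, 4), (486, 273.5, 4), (492, 274.0, 5), (498, 274.5, 4)]
[[ 0.5593 -0.1257  0.088 ]
 [ 0.556  -0.2216  0.088 ]] mid [ 0.5576 -0.1736  0.088 ] len 0.09598721125815445
(273, 231) [0.6108 0.1056 0.115 ]
(527, 243) [ 0.6017 -0.2514  0.115 ]
(281, 85) [0.8289 0.1013 0.115 ]
(529, 94) [ 0.8175 -0.2619  0.115 ]
```

View pics/topz.png

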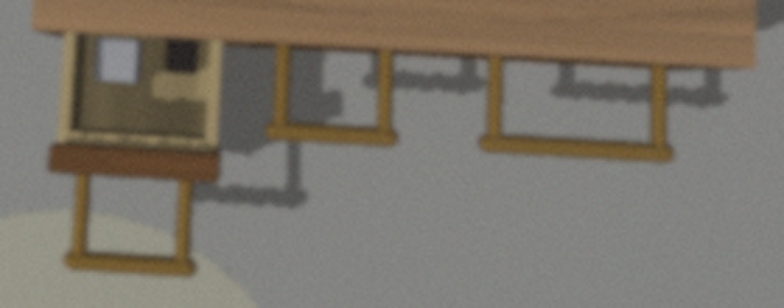

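View pics/scz.png

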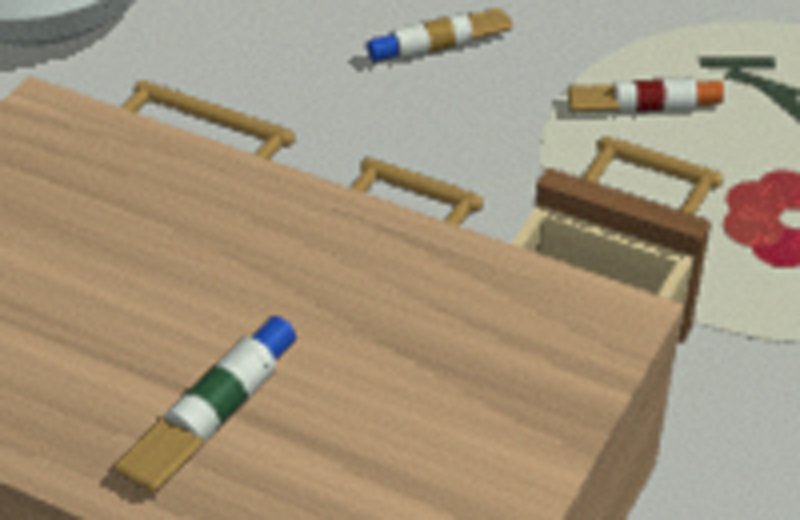

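```bash
python3 -m pendant '{"dp": [[41,-40,0],[82,-81,0],[123,-121,0],[164,-161,0],[205,-202,0]], "spin": [0.12,0.25,0.37,0.478,0.478], "jaw": [0,0,0,0,0]}' 40; python3 -c "
from bench import *
try: print(hold_point_z)
except Exception as e: print(e)"
```

```text
clock: 0.82
eef_pos: [0.3359, -0.223, 0.2313]
eef_rot: [3.141, -0.0, -0.031]
force: [0.9, 1.0, -0.7]
width: 0.001
0.0187
```

```bash
python3 -m pendant '{"dp": [[19,-57,0],[38,-114,0],[56,-171,0],[75,-228,0],[94,-284,0]], "spin": [0,0,0,0,0], "jaw": [0,0,0,0,0]}'; python3 -m pendant '{"dp": [[0,0,50],[0,0,100],[0,0,140],[0,0,158],[0,0,158]], "spin": [0,0,0,0,0], "jaw": [0,0,0,0,0]}'
python3 - <<'E'
from bench import *
import cv2
for n in ("scene","top"):
    s=snapshot(n); cv2.imwrite(f"pics/{n}1.png",s["frame"][:,:,::-1])
print(observe())
E
```

```text
clock: 1.45
eef_pos: [0.4383, 0.0578, 0.2314]
eef_rot: [3.141, -0.001, -0.031]
force: [1.1, -0.9, -0.7]
width: -0.001
clock: 2.08
eef_pos: [0.4364, 0.0559, 0.0719]
eef_rot: [3.141, 0.004, -0.03]
force: [-0.1, 0.2, 0.6]
width: -0.003
{'clock': 2.175, 'qpos': array([ 0.25470652,  0.29915764, -0.49686581,  1.99447744,  0.18191984,
        0.88944767, -1.93952014]), 'qvel': array([ 0.00386774, -0.01601038, -0.00438024, -0.0151742 ,  0.00269455,
       -0.00188252, -0.00284585]), 'tau': array([ 1.73885637e-03, -2.90757090e+01, -2.91064136e+00, -1.76787740e+01,
        1.01149970e-02,  5.47565182e-02, -6.69481269e-04]), 'eef_pos': array([0.4385832 , 0.05626313, 0.07389502]), 'eef_rot': array([-3.14136784e+00, -1.03162572e-03, -3.01659750e-02]), 'force': array([0.67663331, 0.62242351, 0.78522448]), 'wrist_torque': array([-0.04634746,  0.01692475, -0.05563241]), 'width': -0.0010947476900222623}
```

View pics/scene1.png

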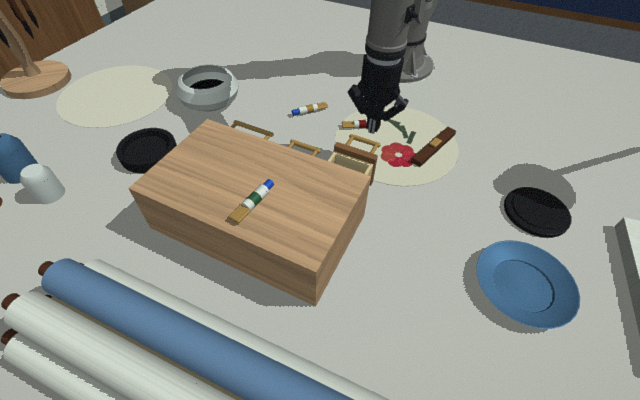

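View pics/top1.png

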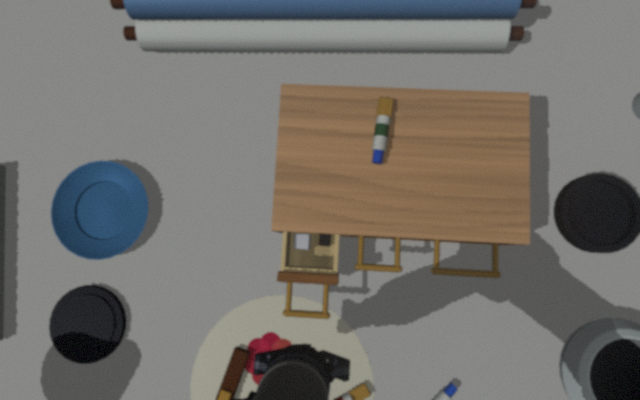

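The shut gripper, near (295,375) in the top view, stands squarely in front of the left bar at about (306,314). The finger is clear of the bar. Now I push, stopping short of home at first.

```bash
python3 -m pendant '{"dp": [[20,0,0],[40,0,0],[60,0,0],[80,0,0],[98,0,0]], "spin": [0,0,0,0,0], "jaw": [0,0,0,0,0]}'; python3 -m pendant '{"dp": [[3,0,0],[6,0,0],[9,0,0],[12,0,0],[12,0,0]], "spin": [0,0,0,0,0], "jaw": [0,0,0,0,0]}'
python3 - <<'E'
from bench import *
import cv2
s=snapshot("top"); cv2.imwrite("pics/top2.png",cv2.resize(s["frame"][200:340,250:540],None,fx=2.7,fy=2.7)[:,:,::-1])
print(observe()["force"],observe()["eef_pos"])
E
```

```text
clock: 2.8
eef_pos: [0.5366, 0.0531, 0.0747]
eef_rot: [3.141, -0.0, -0.031]
force: [-2.4, 0.2, 1.0]
width: 0.003
clock: 3.42
eef_pos: [0.5481, 0.0529, 0.0733]
eef_rot: [-3.141, -0.0, -0.03]
force: [-0.5, -0.7, 0.4]
width: -0.002
[-0.11928018  0.53764879  0.2952593 ] [0.54812036 0.05284746 0.07332043]
```

View pics/top2.png

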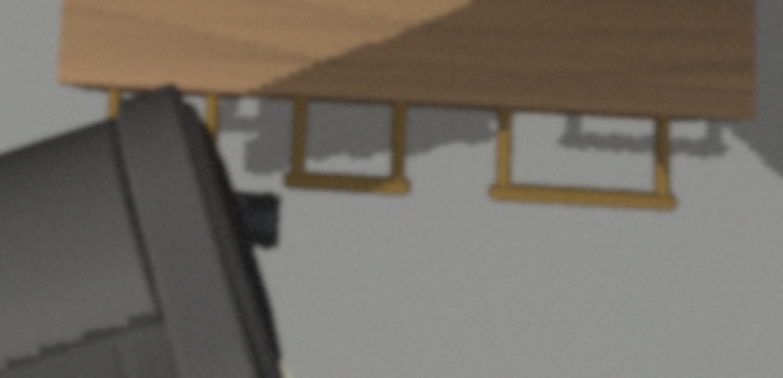

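The drawer is nearly shut, but the arm hides its bar and no stop force shows yet. I push on in 2 mm steps.

```bash
python3 -m pendant '{"dp": [[1,0,0],[2,0,0],[3,0,0],[4,0,0],[4,0,0]], "spin": [0,0,0,0,0], "jaw": [0,0,0,0,0]}'
```

```text
clock: 4.1
eef_pos: [0.5496, 0.0528, 0.0729]
eef_rot: [3.141, 0.005, -0.03]
force: [-5.5, -0.0, 4.8]
width: 0.0
```

```bash
python3 -m pendant '{"dp": [[1,0,0],[2,0,0],[3,0,0],[4,0,0],[4,0,0]], "spin": [0,0,0,0,0], "jaw": [0,0,0,0,0]}'
```

```text
clock: 4.72
eef_pos: [0.5496, 0.0528, 0.0725]
eef_rot: [3.139, 0.013, -0.029]
force: [-13.5, -0.8, 9.7]
width: -0.004
```

Hard stop: the position stays at 0.5496 while the force grows. I back off, lift and look.

```bash
python3 -m pendant '{"dp": [[-25,0,0],[-60,0,0],[-80,0,-50],[-90,30,-105],[-90,60,-110]], "spin": [0,0,0,0,0], "jaw": [0,0,0,0,0]}'
python3 -m pendant '{"dp": [[-10,50,0],[-20,100,0],[-20,150,0],[-20,170,0],[-20,170,0]], "spin": [0,0,0,0,0], "jaw": [0,0,0,0,0]}'
python3 - <<'E'
from bench import *
import cv2
s=snapshot("top"); cv2.imwrite("pics/top3.png",cv2.resize(s["frame"][200:340,250:540],None,fx=2.7,fy=2.7)[:,:,::-1])
s=snapshot("scene"); cv2.imwrite("pics/scene3.png",cv2.resize(s["frame"][60:240,180:440],None,fx=3,fy=3)[:,:,::-1])
E
```

```text
clock: 5.35
eef_pos: [0.4678, -0.0047, 0.188]
eef_rot: [3.141, -0.012, -0.028]
force: [0.6, -0.8, -0.5]
width: -0.003
clock: 5.98
eef_pos: [0.4393, -0.1764, 0.1834]
eef_rot: [3.14, -0.001, -0.035]
force: [-0.4, 0.2, -0.3]
width: 0.002
```

View pics/top3.png

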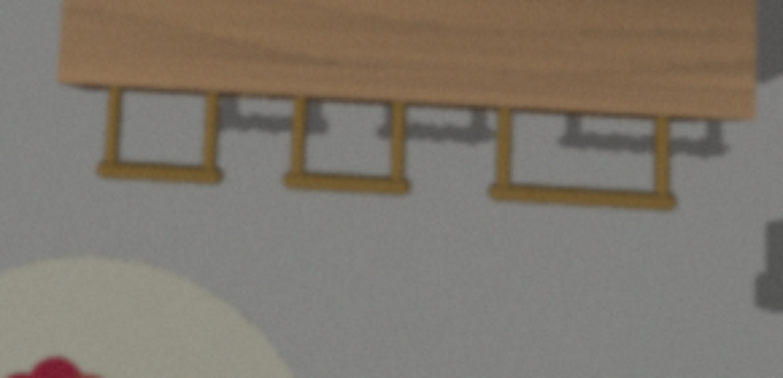

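View pics/scene3.png

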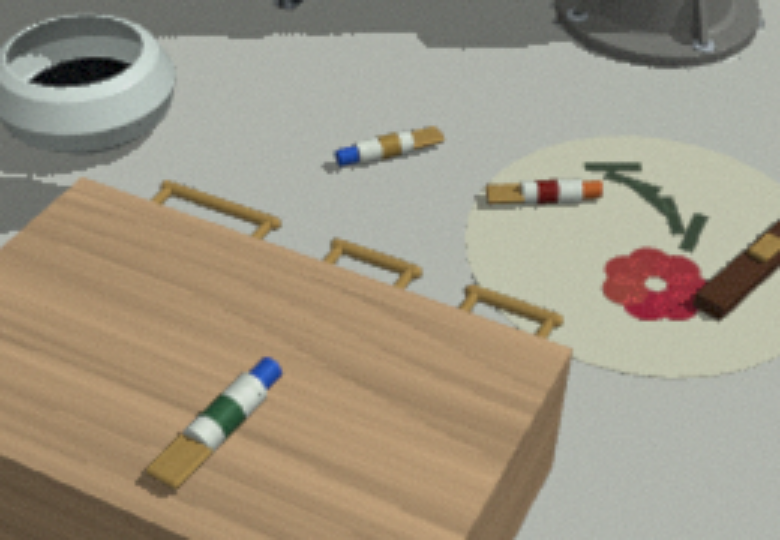

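All three bars are level in the top view: left at (160,172), middle at (345,185), wide at (583,197) in the crop. The left drawer is home. Next I move the shut fingers above the wide bar's gap.

```bash
python3 -m pendant '{"dp": [[40,-2,0],[80,-4,0],[120,-6,0],[145,-6,0],[145,-6,0]], "spin": [0,0,0,0,0], "jaw": [0,0,0,0,0]}'
python3 - <<'E'
from bench import *
import cv2
s=snapshot("top"); cv2.imwrite("pics/top4.png",s["frame"][:,:,::-1])
s=snapshot("scene"); cv2.imwrite("pics/scene4.png",cv2.resize(s["frame"][60:240,180:440],None,fx=3,fy=3)[:,:,::-1])
print(observe()["eef_pos"],observe()["eef_rot"])
E
```

```text
clock: 6.7
eef_pos: [0.586, -0.1692, 0.1828]
eef_rot: [-3.139, -0.001, -0.025]
force: [0.6, 0.4, -0.7]
width: -0.001
[ 0.5838156  -0.17065415  0.18307772] [-3.14084586e+00  1.02497512e-03 -2.76565309e-02]
```

View pics/scene4.png

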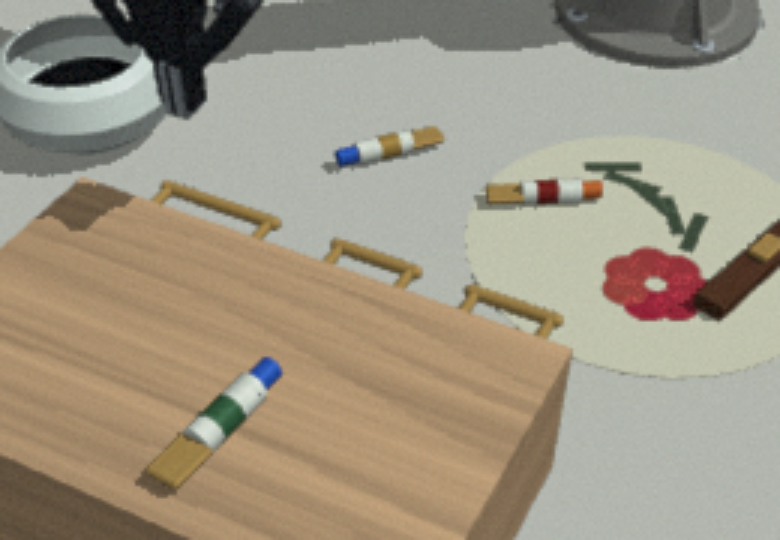

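The fingertips, at about (183,100) in the crop, hang above the wide handle. The pose reading puts them in the gap. I go down gently, watching the force.

```bash
python3 -m pendant '{"dp": [[0,2,25],[0,4,50],[0,4,75],[0,4,80],[0,4,80]], "spin": [0,0,0,0,0], "jaw": [0,0,0,0,0]}'; python3 -m pendant '{"dp": [[0,0,8],[0,0,16],[0,0,24],[0,0,30],[0,0,30]], "spin": [0,0,0,0,0], "jaw": [0,0,0,0,0]}'
python3 - <<'E'
from bench import *
import cv2
s=snapshot("scene"); cv2.imwrite("pics/scene5.png",cv2.resize(s["frame"][60:240,180:440],None,fx=3,fy=3)[:,:,::-1])
s=snapshot("top"); cv2.imwrite("pics/top5.png",s["frame"][:,:,::-1])
E
```

```text
clock: 7.42
eef_pos: [0.5837, -0.1763, 0.1039]
eef_rot: [3.141, -0.0, -0.03]
force: [0.2, 0.1, 0.2]
width: -0.001
clock: 8.05
eef_pos: [0.5835, -0.1763, 0.0724]
eef_rot: [-3.141, 0.002, -0.03]
force: [-0.1, 0.0, 0.8]
width: -0.002
```

View pics/scene5.png

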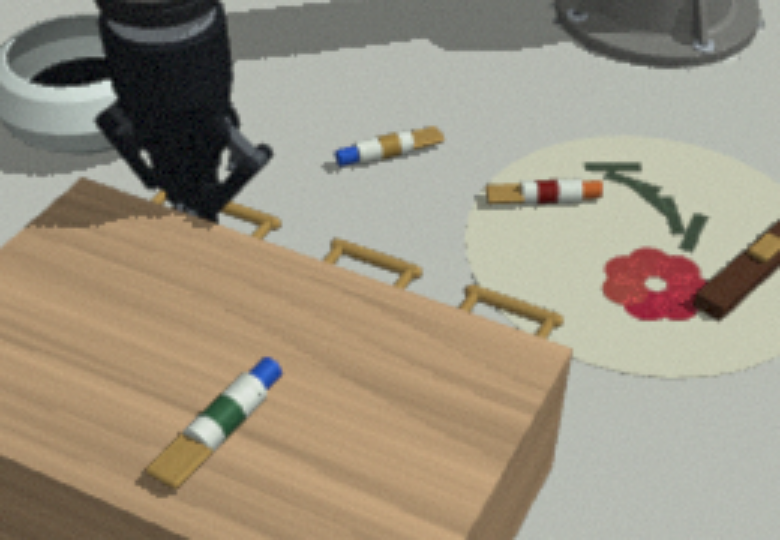

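View pics/top5.png

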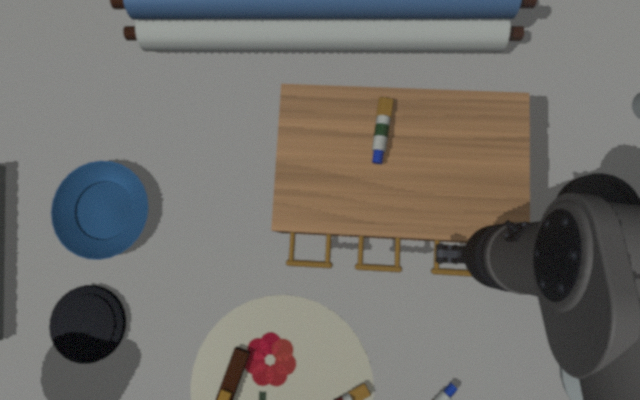

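The fingers are in the gap behind the wide bar, free of contact. In the top view the finger is at about (448,255) and the bar at row 272. Pull, slowly at first.

```bash
python3 -m pendant '{"dp": [[-6,0,0],[-12,0,0],[-18,0,0],[-24,0,0],[-30,0,0]], "spin": [0,0,0,0,0], "jaw": [0,0,0,0,0]}'
```

```text
clock: 8.78
eef_pos: [0.5538, -0.1754, 0.0737]
eef_rot: [3.141, -0.0, -0.03]
force: [1.3, -0.2, 0.7]
width: 0.002
```

```bash
python3 -m pendant '{"dp": [[-14,0,0],[-28,0,0],[-42,0,0],[-54,0,0],[-58,0,0]], "spin": [0,0,0,0,0], "jaw": [0,0,0,0,0]}'
```

```text
clock: 9.4
eef_pos: [0.4949, -0.1738, 0.0733]
eef_rot: [3.141, 0.001, -0.031]
force: [1.4, -0.1, 0.5]
width: -0.002
```

Pulled about 79 mm. I ease off the bar, lift straight out, move back clear and check.

```bash
python3 -m pendant '{"dp": [[5,0,0],[9,0,0],[9,0,0],[9,0,-20],[9,0,-50]], "spin": [0,0,0,0,0], "jaw": [0,0,0,0,0]}'
python3 -m pendant '{"dp": [[0,0,-40],[0,0,-90],[-20,30,-100],[-40,80,-100],[-60,130,-100]], "spin": [0,0,0,0,0], "jaw": [0,0,0,0,0]}'
python3 -m pendant '{"dp": [[-20,50,0],[-40,80,0],[-60,80,0],[-60,80,0],[-60,80,0]], "spin": [0,0,0,0,0], "jaw": [0,0,0,0,0]}'
python3 - <<'E'
from bench import *
from h import *
s=snapshot("top"); f=s["frame"]; cv2.imwrite("pics/top6.png",f[:,:,::-1])
cv2.imwrite("pics/scene6.png",snapshot("scene")["frame"][:,:,::-1])
print(observe()["force"],observe()["qvel"].round(3))
E
```

```text
clock: 10.02
eef_pos: [0.504, -0.1737, 0.1225]
eef_rot: [-3.14, 0.004, -0.03]
force: [0.1, -0.7, 0.7]
width: 0.004
clock: 10.65
eef_pos: [0.4407, -0.3032, 0.2236]
eef_rot: [3.141, -0.0, -0.029]
force: [1.6, -0.5, 0.7]
width: -0.0
clock: 11.28
eef_pos: [0.3801, -0.3794, 0.2233]
eef_rot: [-3.141, -0.001, -0.028]
force: [-0.0, -0.0, -0.0]
width: -0.004
[ 0.56158152  0.69292076 -0.07752093] [-0.001 -0.     0.003  0.     0.003  0.001  0.001]
```

View pics/top6.png

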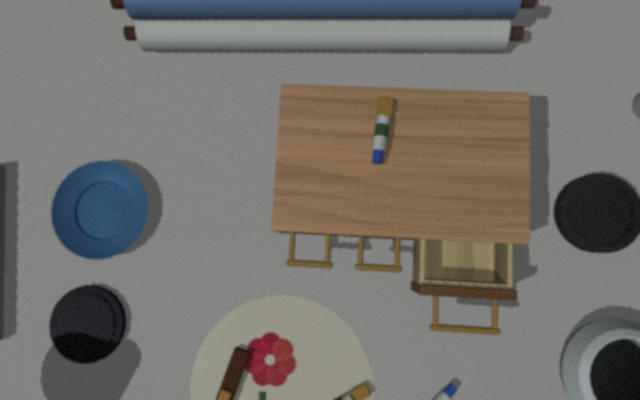

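View pics/scene6.png

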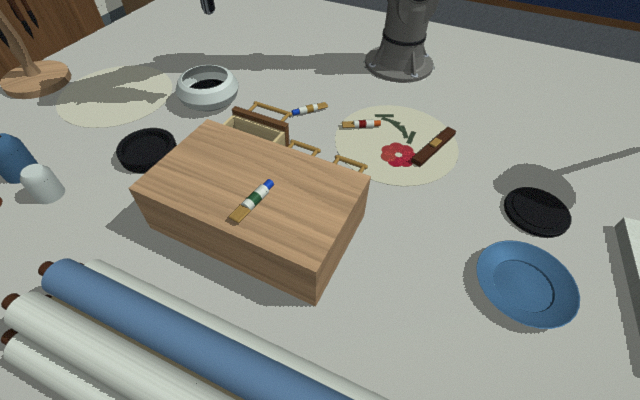

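The wide drawer's bar has moved from row 272 to about row 329. The left bar, at (309,263), is still level with the middle one. One last number, then I hand in.

Run:
```python
from bench import *
from h import *
s=snapshot("top")
a=ray(s,(466,329),.088); print(a.round(4),"opened",round(float(np.dot(a-[.5576,-.1736,.088],[-1,.03,0])),4))
finish_job()
```

```text
[ 0.4779 -0.173   0.088 ] opened 0.0798
the job is handed in; nothing more can be done
```

The left drawer is fully home and the wide drawer is open by about 8 cm. I handed the job in at about 11.4 s of the 38 s allowed.

- **Left drawer:** I pushed its handle with the shut fingers until it hit the hard stop. The position held at 0.5496 m while the force rose to about 13.5 N. The top view then showed its bar in line with the other two to within about 1 mm.
- **Wide drawer:** I hooked the fingers behind its handle, pulled, then lifted them out clear of the bar. The top view measures 79.8 mm open, and the pull distance gives about 79 mm.
- **Last checks:** The arm was back from the chest and still, with force near zero and nothing knocked over in either camera picture. No check failed or disagreed.

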